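# Open the letter bureau and stack the keepsake boxes on its flap

## Task

Open the little bureau: pull both slide-out supports fully out first, then lower the flap by its bar until it lies level on them. Then gather all the lidded boxes that are on the console into one stack on the frame in the flap, the box with the brass knob on top, each box's feet seated in the recesses beneath it. Leave the dish, the marble bowl and the candle where they stand.

Things in the scene. Friction and masses are not known exactly. Their poses are not given: they have to be found in the camera images.
- bureau: fixed small wooden drop-front bureau, 300 mm wide, 205 mm high, 192 mm deep. Origin on the table under the middle of the flap's hinge line; x points to its back, y to its left end (seen from the robot), z up. It may stand slightly turned.
- flap (a joint): drop-front flap, 278 mm wide, 150 mm from hinge to edge, 12 thick; hinge line along the bureau's y, 75 mm above the bureau's origin. 0 rad = shut (leaning back 0.35 rad from vertical), 0.35 = upright, 1.92 = stop: level, inner face up. The hinge is stiff and stays where it is left; 2 to 8 N at the bar move it.
- flap_bar (a point): middle of the brass bar handle at the flap's free edge: bar 10 mm thick, 100 mm long along the bureau's y, on posts at its two ends, in the flap's plane 182 mm from the hinge line (32 mm beyond the edge). 246 mm above the table when shut, 75 mm with the flap level.
- dock (a point): centre of the dark stacking frame on the flap's inner face, 80 mm from the hinge, on its recess floor. Same pattern of four 16 mm recesses, 6 deep, as the box lids; long side (box y) along the bureau's y. Flap level: point 81 mm above the table, own x up, y along the hinge, z to the robot. Hidden while the flap is shut.
- loper_left (a joint): slide-out flap support, left (bureau +y): light wooden bar 18 mm wide, 22 mm high, 115 mm from the bureau's middle, top 66 mm above the table. 0 m = home, 0.10 = stop, fully out towards the robot (bureau -x). Takes about 2 to 4 N; stays where it is left.
- loper_left_grip (a point): grip point on that support's brass pull: an upright pin 16 mm thick from 38 to 65 mm above the table, point at 52 mm; it stands 48 mm ahead of the bar's front end, on a thin neck.
- loper_right (a joint): slide-out flap support, right (bureau -y): light wooden bar 18 mm wide, 22 mm high, 115 mm from the bureau's middle, top 66 mm above the table. 0 m = home, 0.10 = stop, fully out towards the robot (bureau -x). Takes about 2 to 4 N; stays where it is left.
- loper_right_grip (a point): grip point on that support's brass pull: an upright pin 16 mm thick from 38 to 65 mm above the table, point at 52 mm; it stands 48 mm ahead of the bar's front end, on a thin neck.
- box_blue: blue box with pale wooden lid: 58 mm (own x) by 96 (own y), 48 high, 0.22 kg, lid fixed. Origin: centre under the feet, z up. Feet at x +-17, y +-36 mm: round, 12 mm, 7 high, chamfered. Lid recesses at the same x, y: 16 mm square, 6 deep, floor 42 mm above the origin, so a seated box lies 42 mm above the one below (48 if on the rims). Same at half a turn. May be absent.
- box_green: green box with pale wooden lid: 58 mm (own x) by 96 (own y), 48 high, 0.22 kg, lid fixed. Origin: centre under the feet, z up. Feet at x +-17, y +-36 mm: round, 12 mm, 7 high, chamfered. Lid recesses at the same x, y: 16 mm square, 6 deep, floor 42 mm above the origin, so a seated box lies 42 mm above the one below (48 if on the rims). Same at half a turn. May be absent.
- box_white: white box with mid-brown wooden lid: 58 mm (own x) by 96 (own y), 48 high, 0.22 kg, lid fixed. Origin: centre under the feet, z up. Feet at x +-17, y +-36 mm: round, 12 mm, 7 high, chamfered. Lid recesses at the same x, y: 16 mm square, 6 deep, floor 42 mm above the origin, so a seated box lies 42 mm above the one below (48 if on the rims). Same at half a turn. May be absent.
- box_terracotta: terracotta (red-brown) box with pale wooden lid: 58 mm (own x) by 96 (own y), 48 high, 0.22 kg, lid fixed. Origin: centre under the feet, z up. Feet at x +-17, y +-36 mm: round, 12 mm, 7 high, chamfered. Lid recesses at the same x, y: 16 mm square, 6 deep, floor 42 mm above the origin, so a seated box lies 42 mm above the one below (48 if on the rims). Same at half a turn. May be absent.
- box_knob: dark wooden box with a brass knob on its lid, always present. 58 mm (own x) by 96 (own y), 0.22 kg, origin: centre under the feet, z up; feet as on the other boxes (x +-17, y +-36 mm, 12 mm round, 7 high). Lid plain, top at 45 mm; round knob 20 mm across, head 52 to 60 mm above the origin, it can be lifted by it. Nothing can stand on it.
- dish: shallow wooden dish, 84 mm across, 22 mm high; origin under its centre. Not part of the job.
- marble_bowl: marble bowl, 80 mm across, 42 mm high; origin under its centre. Not part of the job.
- candle: candle in an amber jar with brass lid, 64 mm across, 65 mm high; origin under its centre. Not part of the job.
There are look-alikes about, which are no part of the job. What is shaped like the box_knob but pink or purple is not meant.

How it is judged:
On the way, in this order (a step that is already met when the one before it is completed fails the run):
1. both supports are fully out while the flap is still up (value of joint each of loper_left, loper_right above 0.09 m and value of joint flap below 0.7 rad), for 0.2 s.
2. the flap is lowered level, onto the supports (value of joint each of loper_left, loper_right above 0.09 m and value of joint flap above 1.87 rad), for 0.2 s.
At the end, for the whole second after the job is handed in: Supports out over 90 mm, flap over 1.87 rad; every box present at rest in one stack on the frame: within 10 mm of its centre, upright within 0.05 rad, square within 0.12 rad, height within -3/+2.5 mm of a seated level (81 mm + 42 mm per box below), the knobbed box on top (all of step 2 and horizontal distance between each of box_blue, box_green, box_white, box_terracotta, box_knob and dock below 0.01 m and angle between each of box_blue, box_green, box_white, box_terracotta, box_knob's own z axis and vertical below 0.05 rad and angle between the y axis of each of box_blue, box_green, box_white, box_terracotta, box_knob and the y axis of dock, either way round below 0.12 rad and linear speed of each of box_blue, box_green, box_white, box_terracotta, box_knob below 0.02 m/s and (height (world z) of box_blue between 0.078 and 0.0835 m or height (world z) of box_blue between 0.12 and 0.1255 m or height (world z) of box_blue between 0.162 and 0.1675 m or height (world z) of box_blue between 0.204 and 0.2095 m) and (height (world z) of box_green between 0.078 and 0.0835 m or height (world z) of box_green between 0.12 and 0.1255 m or height (world z) of box_green between 0.162 and 0.1675 m or height (world z) of box_green between 0.204 and 0.2095 m) and (height (world z) of box_white between 0.078 and 0.0835 m or height (world z) of box_white between 0.12 and 0.1255 m or height (world z) of box_white between 0.162 and 0.1675 m or height (world z) of box_white between 0.204 and 0.2095 m) and (height (world z) of box_terracotta between 0.078 and 0.0835 m or height (world z) of box_terracotta between 0.12 and 0.1255 m or height (world z) of box_terracotta between 0.162 and 0.1675 m or height (world z) of box_terracotta between 0.204 and 0.2095 m) and (height (world z) of box_knob between 0.162 and 0.1675 m or height (world z) of box_knob between 0.204 and 0.2095 m or height (world z) of box_knob between 0.246 and 0.2515 m)); the robot touches nothing.
It fails at once if the flap is lowered while a support is not out (value of joint flap above 0.9 rad and value of joint any of loper_left, loper_right below 0.08 m).
It fails at once if the dish is pushed away or upset (distance of dish from where it was at the start of the episode above 0.05 m or angle between dish's own z axis and vertical above 0.5 rad).
It fails at once if the marble bowl is pushed away or upset (distance of marble_bowl from where it was at the start of the episode above 0.05 m or angle between marble_bowl's own z axis and vertical above 0.5 rad).
It fails at once if the candle is pushed away or upset (distance of candle from where it was at the start of the episode above 0.05 m or angle between candle's own z axis and vertical above 0.5 rad).
Of box_blue, box_green, box_white, box_terracotta only 2 to 4 are there at a start; the rules pass over those that are not, and their reading is None.
At some moment in a run one of box_knob may be knocked a few centimetres aside while the robot is not near it.
It also fails if it takes over 210 s, if anything falls off the work surface, if the arm or the gripper's body presses on something with over 40 N, if the wrist force passes 120 N, or if a joint passes its speed limit or range.

## Robot

A 7-joint arm with a two-finger parallel gripper is mounted at the origin on the work surface. World frame = base frame: x ahead of the robot, y to its left, z up, the work surface at z = 0. Lengths are in m, angles in rad, forces in N, time in s.
With the tool pointing down it reaches from about 0.4 to 0.85 m from the base axis. Payload 6.9 kg.
Tool frame: the origin (TCP) lies midway between the tips of the shut fingers; the grasp point (between the pads) lies behind it (ctrl.pinch_z is the z of the grasp point in the tool frame, in m); z points along the fingers, y is the line along which they close (so a half turn about z gives the same grasp; the last joint's range is limited). The gripper opens to 85 mm and grips with 20 to 120 N. Pads are 22 mm wide; open, the fingers measure 114 mm over their backs; the gripper's body (76 mm by 85 mm) begins 54 mm behind the grasp point. The pads swing forward as they close: fully open they stand 13 mm farther back than shut.
Start: joints at [1.286, 0.507, -0.238, 1.5, 0.126, 1.149, -0.155], TCP at [0.238, -0.578, 0.231] pointing down, gripper open.
Joint ranges: [-3.08, 3.08], [-0.24, 2.05], [-1.43, 1.35], [0, 2.5], [-1.52, 4.66], [0.17, 1.96], [-2.89, 2.89]. Speed limits (rad/s): [2.39, 2.39, 3.14, 3.14, 3.14, 3.14, 3.14].

## Interface

Orientations are given as a unit quaternion [w, x, y, z].
In Python, from station import ctrl, get_state, vision, ticket, models gives the robot as it stands. Calls block until the motion is done:
- ctrl.movep(position, orientation): joint-space move of the TCP to a pose.
- ctrl.movel(position, frame=None, max_speed=0.15): straight line of the TCP; frame=None keeps the orientation; max_speed is the mean speed in m/s.
- ctrl.set_joints(angles): joint-space move.
- ctrl.ungrasp() and ctrl.close_gripper(force=None): open the fingers fully, or close them until they stop; force is the grip in N (None keeps the last).
- ctrl.pause(seconds).
- ctrl.ik(position, orientation): joint angles nearest the present ones, or None.
- get_state(): the state.
- vision.grab_frame(name): name is "scene" or "top"; returns (picture, depth): 420x560x3 uint8, blue, green, red; 420x560 float32, m along the optical axis (not along the pixel's ray), 0 where there is no reading.
- vision.camera_info(name): a dict with "mtx" (3x3 intrinsics, pixels), "R" (3x3) and "t" (3): a world point X has camera coordinates R X + t. Camera axes: x right, y down, z forward; pixel columns grow to the right and rows downward; lengths in m; the calibration is good to about 2 mm. A picture is of the moment at which its call begins. camera_info takes no time and is no camera call.
A pose or a line that the arm cannot do raises ctrl.Unreachable and nothing moves.
- ticket.close_job(): hands the job in; it is judged then, once.
Trained networks look in the newest picture that a camera, given by its name, has taken for a name from the list of things; names that differ only in an ending like _2 or _b are one class to them, and where a whole thing is asked for, a point or a joint stands for the part that bears it (a point fixed in the world has none). Each returns a list of dicts, best first, with "p" (0 to 1); they miss things now and then, are a little off and sometimes report something else, mostly with a low value. They report only what shows in the picture. A call takes as long as a camera call. They do not tell look-alikes from the thing itself.
- models.recognise(camera, target): "point" ([column, row] in pixels, amid what is visible of it).
- models.masks_of(camera, target): "mask" (420x560 bool, what is visible of it) and "point" ([column, row] in pixels, amid what is visible of it).
The state is a dict: "time": time; "qpos": joint angles; "qd": joint speeds; "tau": joint torques, N m; "tcp_pos": TCP position; "eef_rot": TCP orientation; "contact_force": force on the tool from outside, world axes, zero at the start; "wrist_torque": the same for the moment, N m; "width": finger opening in m; "gripper_force": force on a finger pad.
Only numpy, scipy, OpenCV 4.12 (cv2) and the standard library are available. Lean on these libraries where they do the work, as an engineer would, in place of code of your own. Each camera call takes 0.05 s, during which the arm holds its last target. There are 200 camera calls.

## Working session

There is one attempt and no reset: what is moved stays moved. The work goes in short steps, each a Python script; the robot and the scene stay as the last script left them, time stands still between calls to the robot, and variables do not carry over. Pictures are saved under pics/ and viewed, at most 14 in all, crops included, and the job is handed in when it is done.

```bash
ls; mkdir -p pics
python3 - <<'E'
from station import ctrl,get_state,vision
import cv2,numpy as np
for n in("scene","top"):
    im,d=vision.grab_frame(n); cv2.imwrite(f"pics/{n}0.png",im); c=vision.camera_info(n); print(n,c["mtx"].tolist(),np.round(-c["R"].T@c["t"],3),np.round(c["R"],3).tolist(),(d>0).mean())
print(get_state()["tcp_pos"],get_state()["eef_rot"],ctrl.pinch_z,get_state()["time"])
E
```

```text
pics
scene [[538.8527333166166, 0.0, 279.02729401941025], [0.0, 538.8527333166166, 210.9158443530018], [0.0, 0.0, 1.0]] [ 1.123 -1.075  1.386] [[0.876, 0.483, 0.008], [0.331, -0.588, -0.738], [-0.352, 0.649, -0.674]] 0.9941836734693877
top [[409.25787751252966, 0.0, 276.8098493200178], [0.0, 409.25787751252966, 202.73075786669588], [0.0, 0.0, 1.0]] [0.276 0.085 1.381] [[-0.003, -1.0, 0.014], [-0.98, -0.0, -0.197], [0.197, -0.015, -0.98]] 0.9961734693877551
[ 0.23780066 -0.57751179  0.23051451] [-7.72329559e-04  9.80974949e-01  1.94132741e-01 -1.75516511e-04] -0.0187 0.1
```

View pics/scene0.png

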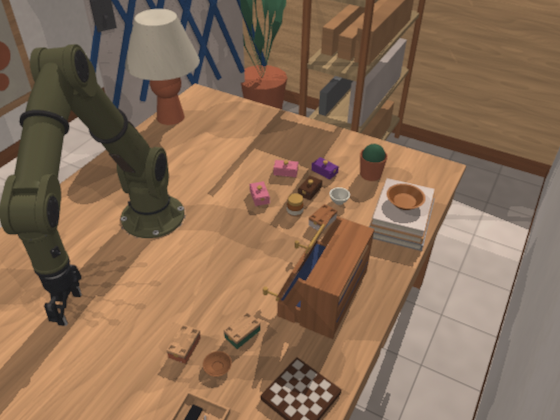

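View pics/top0.png

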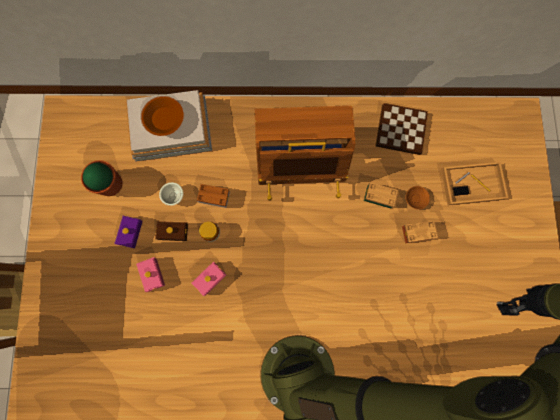

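The top view shows the bureau with pulls near (269,190) and (338,187). The boxes are red-brown (213,194), dark knob (171,231), green (380,195) and another pale-lidded one (421,232). Pink and purple look-alikes are on the left.

```bash
cat > h.py <<'E'
from station import ctrl,get_state,vision,ticket,models
import cv2,numpy as np
from scipy.spatial.transform import Rotation as Ro
def cloud(n):
    im,d=vision.grab_frame(n); return im,cl(n,d)
def cl(n,d):
    c=vision.camera_info(n);K=c["mtx"];v,u=np.mgrid[:420,:560]
    P=np.stack([(u-K[0,2])/K[0,0]*d,(v-K[1,2])/K[1,1]*d,d],-1)
    P=(P-c["t"])@c["R"]; P[d<=0]=np.nan
    return P
def rect(xy):
    (cx,cy),(w,h),a=cv2.minAreaRect((xy*1000).astype(np.float32))
    if w>h: a+=90; w,h=h,w      # a: direction of short side
    a=(a+90)%180-90
    return np.array([cx,cy])/1000,np.radians(a),(w,h)
def fit(P,m,zlo,zhi):
    p=P[m]; p=p[(p[:,2]>zlo)&(p[:,2]<zhi)]
    return rect(p[:,:2])+(np.median(p[:,2]),len(p))
E
cat > m.py <<'E'
from h import *
for n in("top","scene"):
    im,P=cloud(n)
    for t in["box_blue","box_green","box_white","box_terracotta","box_knob","dish","marble_bowl","candle"]:
        for r in models.masks_of(n,t):
            if r["p"]<.25: continue
            m=r["mask"]; p=P[m]; zt=np.nanpercentile(p[:,2],95)
            try: f=fit(P,m,.036,.056)
            except Exception as e: f=None
            k=np.median(im[m],0).astype(int)
            print(n,t,round(r["p"],2),np.round(r["point"]),m.sum(),k,"ztop",round(zt,3), f and (np.round(f[0],3),round(f[1],3),np.round(f[2]),round(f[3],4),f[4]))
    for t in["loper_left_grip","loper_right_grip","flap_bar"]:
        for r in models.masks_of(n,t)[:2]+models.recognise(n,t)[:2]:
            u,v=np.round(r["point"]).astype(int); print(n,t,round(r["p"],2),u,v,np.round(P[v,u],3))
    np.save(f"{n}.npy",P); cv2.imwrite(f"pics/{n}_last.png",im)
E
python3 m.py
```

```text
top box_green 0.81 [378. 195.] 600 [ 58 126 188] ztop 0.053 (array([ 0.574, -0.284]), np.float64(-0.306), array([61., 97.]), np.float64(0.0479), 508)
top box_white 0.73 [211. 195.] 546 [ 24  78 147] ztop 0.054 (array([0.571, 0.281]), np.float64(-0.207), array([57., 98.]), np.float64(0.049), 497)
top box_knob 0.87 [209. 276.] 641 [112  95 214] ztop 0.056 (array([0.298, 0.287]), np.float64(0.759), array([58., 97.]), np.float64(0.046), 527)
top box_knob 0.84 [171. 233.] 580 [12 33 69] ztop 0.055 (array([0.453, 0.415]), np.float64(-0.048), array([59., 97.]), np.float64(0.0463), 501)
top box_knob 0.81 [150. 276.] 617 [112  94 215] ztop 0.058 (array([0.312, 0.477]), np.float64(-1.211), array([59., 98.]), np.float64(0.0463), 532)
top box_knob 0.74 [127. 230.] 622 [104  28  93] ztop 0.057 (array([0.451, 0.558]), np.float64(1.369), array([61., 98.]), np.float64(0.0464), 508)
top dish 0.75 [415. 196.] 460 [ 21  68 130] ztop 0.025 (array([0., 0.]), np.float64(0.0), array([0., 0.]), np.float64(nan), 0)
top marble_bowl 0.74 [170. 192.] 427 [115 143 151] ztop 0.046 (array([0.577, 0.421]), np.float
[... 2198 characters left out ...]
([0.578, 0.418]), np.float64(-0.026), array([77., 80.]), np.float64(0.0417), 108)
scene candle 0.31 [299. 243.] 27 [ 59  97 125] ztop 0.071 (array([0.567, 0.09 ]), np.float64(0.891), array([17., 17.]), np.float64(0.0531), 8)
scene loper_left_grip 0.51 300 244 [0.574 0.093 0.056]
scene loper_left_grip 0.53 298 244 [0.569 0.086 0.06 ]
scene loper_right_grip 0.4 264 292 [ 0.57  -0.148  0.055]
scene loper_right_grip 0.64 186 342 [ 0.464 -0.415  0.051]
scene loper_right_grip 0.48 264 290 [ 0.57  -0.147  0.063]
scene flap_bar 0.92 306 256 [ 0.678 -0.084  0.217]
scene flap_bar 0.55 328 282 [ 0.773 -0.132  0.203]
scene flap_bar 0.68 304 257 [ 0.676 -0.092  0.219]
  return _methods._mean(a, axis=axis, dtype=dtype,
  ret = ret.dtype.type(ret / rcount)
```

```bash
cat > b.py <<'E'
from h import *
A=np.load("top.npy");B=np.load("scene.npy")
Q=np.concatenate([A.reshape(-1,3),B.reshape(-1,3)]);Q=Q[~np.isnan(Q).any(1)]
def box(P,x0,x1,y0,y1,z0,z1): return P[(P[:,0]>x0)&(P[:,0]<x1)&(P[:,1]>y0)&(P[:,1]<y1)&(P[:,2]>z0)&(P[:,2]<z1)]
for nm,P in(("top",A.reshape(-1,3)),("scene",B.reshape(-1,3))):
    t=box(P,.55,1,-.3,.25,.196,.212); r=rect(t[:,:2]); print(nm,"roof",r,np.median(t[:,2]))
    for y0,y1 in((.05,.13),(-.19,-.1)):
        p=box(P,.5,.595,y0,y1,.04,.08); print(nm,"pin",len(p),np.round(p.mean(0),4),np.round(p.min(0),3),np.round(p.max(0),3))
    p=box(P,.6,.75,-.15,.12,.228,.27); print("bar",len(p),np.round(p.mean(0),4),np.round(p.min(0),3),np.round(p.max(0),3), np.polyfit(p[:,1],p[:,0],1))
i=cv2.imread("pics/scene_last.png");j=cv2.imread("pics/top_last.png")
a=cv2.resize(i[150:390,150:430],(800,600),interpolation=cv2.INTER_CUBIC);cv2.imwrite("pics/c1.png",a)
E
python3 b.py
```

```text
top roof (array([ 0.73474512, -0.01659169]), np.float64(0.04244255694361903), (161.38478088378906, 302.7564392089844)) 0.20720597716923886
top pin 39 [0.5675 0.0925 0.0604] [0.554 0.085 0.041] [0.593 0.098 0.073]
top pin 35 [ 0.5734 -0.1363  0.0608] [ 0.562 -0.143  0.042] [ 0.594 -0.13   0.075]
bar 148 [ 0.6776 -0.0179  0.2503] [ 0.669 -0.072  0.229] [0.685 0.036 0.262] [-0.02574981  0.6771295 ]
scene roof (array([ 0.7376167, -0.0175825]), np.float64(0.036578184677102075), (156.2722625732422, 309.7574157714844)) 0.20698115409109583
scene pin 49 [0.5704 0.0875 0.0588] [0.556 0.077 0.041] [0.595 0.101 0.077]
scene pin 50 [ 0.5752 -0.1415  0.0579] [ 0.561 -0.15   0.041] [ 0.593 -0.131  0.071]
bar 103 [ 0.6808 -0.0285  0.2504] [ 0.664 -0.076  0.228] [0.687 0.098 0.259] [-0.03302351  0.67989697]
```

View pics/c1.png

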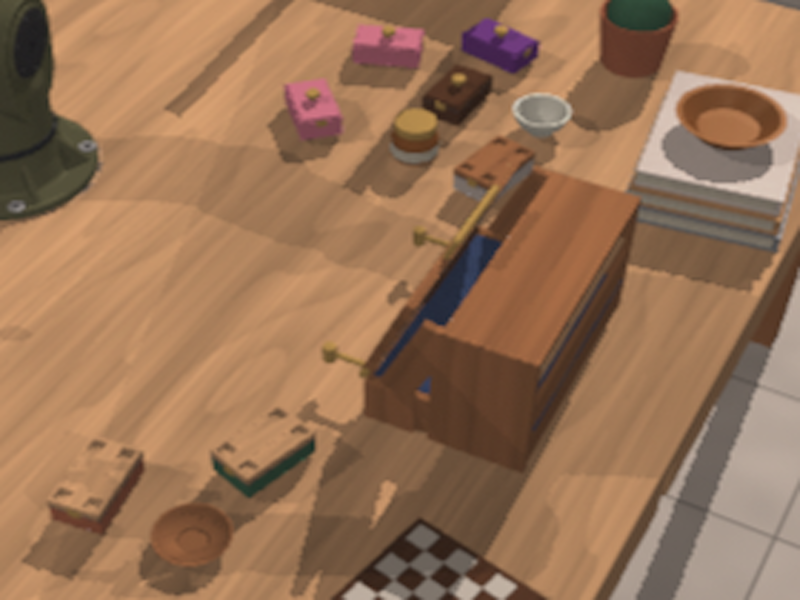

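The crop confirms four boxes: green (262,450), terracotta (97,485), white (495,165) and dark knob (457,93). No blue box is visible. Bureau yaw is about 0.03, with the pins near (0.563, 0.090) and (0.569, -0.139).

```bash
cat >> h.py <<'E'
PZ=-ctrl.pinch_z
def down(phi):
    """tool pointing down, closing line along world angle phi"""
    best=None
    y=np.array([np.cos(phi),np.sin(phi),0]);z=np.array([0,0,-1.])
    x,yy,zz,w=Ro.from_matrix(np.c_[np.cross(y,z),y,z]).as_quat(); return np.array([w,x,yy,zz])
def pick(pos,phi):
    """down orientation (either half turn) with the wrist nearest mid range"""
    c=[]
    for p in(phi,phi+np.pi):
        q=down(p);j=ctrl.ik(pos,q)
        if j is not None:c.append((abs(j[6])+.3*np.abs(np.array(j)-get_state()["qpos"]).max(),q))
    return min(c,key=lambda t:t[0])[1]
def F(): return np.round(get_state()["contact_force"],1)
def S(msg=""): s=get_state();print(msg,"t",round(s["time"],1),"tcp",np.round(s["tcp_pos"],4),"F",F(),"w",round(s["width"],4))
YAW=.03
BX=np.array([np.cos(YAW),np.sin(YAW),0])
E
python3 - <<'E'
from h import *
ctrl.ungrasp()
for x,y in((.569,-.140),(.563,.0895)):
    p=np.array([x-.002,y,.052-PZ]); up=p+[0,0,.2]
    q=pick(up,YAW+np.pi/2); ctrl.movep(up,q); 
    ctrl.movel(p,max_speed=.12); S("at"); ctrl.close_gripper(25); S("grip")
    ctrl.movel(p-BX*.08,max_speed=.08); S("80"); ctrl.movel(p-BX*.102,max_speed=.05); S("102")
    ctrl.ungrasp(); S(); ctrl.movel(p-BX*.101+[0,0,.2],max_speed=.2)
ctrl.movep([.4,-.35,.35],pick([.4,-.35,.35],0))
E
python3 b.py
python3 - <<'E'
from h import *
for n in("top","scene"):
    im,P=cloud(n); np.save(n+".npy",P); cv2.imwrite(f"pics/{n}_last.png",im)
    p=P.reshape(-1,3)
    for y0,y1 in((.05,.13),(-.19,-.1)):
        s=p[(p[:,0]>.42)&(p[:,0]<.6)&(p[:,1]>y0)&(p[:,1]<y1)&(p[:,2]>.035)&(p[:,2]<.085)]; print(n,len(s),s.min(0).round(3),s.max(0).round(3))
E
```

```text
at t 5.6 tcp [ 0.5674 -0.14    0.0339] F [ 0.7 -0.6  0.9] w 0.0855
grip t 6.2 tcp [ 0.567  -0.1404  0.0334] F [-0.4 -1.8  1.5] w 0.0151
80 t 7.4 tcp [ 0.4854 -0.1436  0.0333] F [-0.8 -5.   4.1] w 0.0148
102 t 8.0 tcp [ 0.4725 -0.144   0.0346] F [ 21.8  -6.9 -13. ] w 0.015
 t 8.7 tcp [ 0.4649 -0.143   0.0333] F [ 0.1 -0.1 -0.3] w 0.0858
at t 12.6 tcp [0.5614 0.0896 0.0339] F [ 0.6 -0.4  0.6] w 0.0853
grip t 13.2 tcp [0.561  0.0895 0.0334] F [-0.7 -0.3  2. ] w 0.0151
80 t 14.4 tcp [0.4809 0.0864 0.0333] F [-0.7 -4.8  6.3] w 0.0152
102 t 15.0 tcp [0.4661 0.086  0.034 ] F [21.1 -7.1 -7.7] w 0.0153
 t 15.7 tcp [0.459  0.0865 0.0333] F [ 0.8 -1.7  0.6] w 0.0855
top roof (array([ 0.73474512, -0.01659169]), np.float64(0.04244255694361903), (161.38478088378906, 302.7564392089844)) 0.20720597716923886
top pin 39 [0.5675 0.0925 0.0604] [0.554 0.085 0.041] [0.593 0.098 0.073]
top pin 35 [ 0.5734 -0.1363  0.0608] [ 0.562 -0.143  0.042] [ 0.594 -0.13   0.075]
bar 148 [ 0.6776 -0.0179  0.2503] [ 0.669 -0.072  0.229] [0.685 0.036 0.262] [-0.02574981  0.6771295 ]
scene roof (array([ 0.7376167, -0.0175825]), np.float64(0.036578184677102075), (156.2722625732422, 309.7574157714844)) 0.20698115409109583
scene pin 49 [0.5704 0.0875 0.0588] [0.556 0.077 0.041] [0.595 0.101 0.077]
scene pin 50 [ 0.5752 -0.1415  0.0579] [ 0.561 -0.15   0.041] [ 0.593 -0.131  0.071]
bar 103 [ 0.6808 -0.0285  0.2504] [ 0.664 -0.076  0.228] [0.687 0.098 0.259] [-0.03302351  0.67989697]
top 186 [0.461 0.082 0.05 ] [0.6   0.101 0.075]
top 199 [ 0.47  -0.149  0.038] [ 0.599 -0.127  0.075]
scene 233 [0.464 0.074 0.038] [0.599 0.103 0.079]
scene 257 [ 0.472 -0.155  0.039] [ 0.6   -0.126  0.076]
```

Both pulls stopped with about 21 N, but they moved only about 93 mm. I'll pull again with a firmer grip to make sure they're at the stop.

Run:
```python
from h import *
for x,y in((.469,.0863),(.4775,-.1435)):
    p=np.array([x,y,.052-PZ]); up=p+[0,0,.12]
    ctrl.movep(up,pick(up,YAW+np.pi/2)); ctrl.movel(p,max_speed=.12); ctrl.close_gripper(60); S("grip")
    for k in(.004,.008,.012): ctrl.movel(p-BX*k,max_speed=.03); S(k)
    ctrl.ungrasp(); ctrl.movel(p+[-.01,0,.15],max_speed=.2)
ctrl.movep([.4,-.35,.35],pick([.4,-.35,.35],0))
for n in("top","scene"):
    im,P=cloud(n); cv2.imwrite(f"pics/{n}_last.png",im)
    p=P.reshape(-1,3)
    for y0,y1 in((.05,.13),(-.19,-.1)):
        s=p[(p[:,0]>.42)&(p[:,0]<.6)&(p[:,1]>y0)&(p[:,1]<y1)&(p[:,2]>.035)&(p[:,2]<.085)]; print(n,len(s),s.min(0).round(3),s.max(0).round(3))
    s=p[(p[:,0]>.6)&(p[:,0]<.75)&(abs(p[:,1]+.02)<.1)&(p[:,2]>.228)&(p[:,2]<.27)]; print(s.min(0).round(3),s.max(0).round(3))
```

```text
grip t 22.1 tcp [0.4691 0.0859 0.0336] F [-0.4 -2.   5.5] w 0.0147
0.004 t 22.4 tcp [0.469  0.086  0.0337] F [13.1 -2.4 -5.8] w 0.0142
0.008 t 22.7 tcp [0.469  0.086  0.0338] F [ 25.7  -1.7 -18. ] w 0.0142
0.012 t 23.0 tcp [0.4689 0.0861 0.034 ] F [ 39.1  -2.7 -31.1] w 0.0139
grip t 27.3 tcp [ 0.4776 -0.1439  0.0335] F [-0.7 -1.7  5.6] w 0.0143
0.004 t 27.6 tcp [ 0.4775 -0.1439  0.0337] F [12.3 -2.2 -9. ] w 0.0142
0.008 t 27.9 tcp [ 0.4775 -0.1438  0.0339] F [ 25.2  -4.2 -22.3] w 0.014
0.012 t 28.2 tcp [ 0.4775 -0.1438  0.034 ] F [ 38.9  -3.9 -35.9] w 0.0142
top 185 [0.46  0.082 0.049] [0.599 0.101 0.074]
top 200 [ 0.47  -0.149  0.041] [ 0.6   -0.127  0.075]
[ 0.663 -0.072  0.228] [0.684 0.036 0.259]
scene 233 [0.462 0.075 0.039] [0.599 0.109 0.073]
scene 257 [ 0.473 -0.156  0.037] [ 0.6   -0.128  0.075]
[ 0.673 -0.079  0.232] [0.687 0.037 0.26 ]
```

```bash
cat >> h.py <<'E'
H=np.array([.6155,-.0213,.075])
def bar(th,r=.182):
    a=.35-th; return H+BX*r*np.sin(a)+[0,0,r*np.cos(a)]
E
python3 - <<'E'
from h import *
o=np.array([0,0,-PZ]); p=bar(0)+o; up=p+[0,0,.1]
q=pick(up,YAW); ctrl.movep(up,q); ctrl.movel(p,max_speed=.1); S("at"); ctrl.close_gripper(30); S("grip")
for th in np.arange(.1,1.11,.1):
    ctrl.movel(bar(th)+o,max_speed=.1); S(round(th,1))
ctrl.ungrasp(); S("open"); ctrl.movel(get_state()["tcp_pos"]+[0,0,.08],max_speed=.1)
P=cloud("top")[1].reshape(-1,3); np.save("f.npy",P)
s=P[(P[:,0]>.40)&(P[:,0]<.6)&(abs(P[:,1]+.02)<.03)&(P[:,2]>.1)&(P[:,2]<.26)]; print(len(s), s[np.argsort(s[:,0])][:12].round(3))
im=vision.grab_frame("scene")[0]; cv2.imwrite("pics/flap1.png",im[150:390,150:430])
E
```

```text
at t 33.7 tcp [ 0.6782 -0.0192  0.228 ] F [-0.2  0.1  1.5] w 0.0849
grip t 34.4 tcp [ 0.6782 -0.0194  0.2275] F [1.3 0.  0.5] w 0.0088
0.1 t 34.7 tcp [ 0.6598 -0.0201  0.2329] F [-3.3 -1.3  2.2] w 0.0085
0.2 t 35.0 tcp [ 0.6421 -0.0209  0.2362] F [-3.2 -1.6  1.9] w 0.0094
0.3 t 35.4 tcp [ 0.6241 -0.0215  0.2379] F [-2.6 -3.   1.7] w 0.0085
0.4 t 35.7 tcp [ 0.606  -0.0222  0.2379] F [-3.1 -4.1 -0. ] w 0.0089
0.5 t 36.0 tcp [ 0.588  -0.0229  0.2359] F [-1.  -3.6 -1.8] w 0.0089
0.6 t 36.4 tcp [ 0.5704 -0.0235  0.2321] F [ 0.2 -4.4 -4.2] w 0.0085
0.7 t 36.7 tcp [ 0.5531 -0.0242  0.2267] F [ 0.  -7.1 -5.4] w 0.0089
0.8 t 37.0 tcp [ 0.5367 -0.0249  0.2195] F [ 2.  -6.9 -7.5] w 0.0087
0.9 t 37.4 tcp [ 0.5209 -0.0255  0.2108] F [ 3.8 -7.2 -8.4] w 0.0088
1.0 t 37.7 tcp [ 0.5062 -0.026   0.2004] F [  6.1  -7.7 -11.3] w 0.0086
1.1 t 38.0 tcp [ 0.4928 -0.0265  0.1888] F [  7.   -6.6 -12.7] w 0.009
open t 38.7 tcp [ 0.4915 -0.025   0.1895] F [ 0.4 -0.8  0.5] w 0.0851
149 [[ 0.487  0.009  0.209]
 [ 0.487  0.003  0.208]
 [ 0.487  0.006  0.207]
 [ 0.488  0.     0.204]
 [ 0.489 -0.017  0.212]
 [ 0.49   0.006  0.211]
 [ 0.49  -0.002  0.211]
 [ 0.49  -0.011  0.21 ]
 [ 0.49   0.     0.21 ]
 [ 0.49   0.009  0.21 ]
 [ 0.49   0.003  0.209]
 [ 0.49  -0.005  0.209]]
```

View pics/flap1.png

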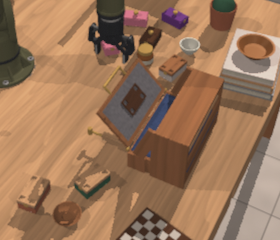

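The flap is at about 1.1 rad, with its bar near pixel (115,85) and the frame visible at (132,98). Next I'll press it down onto the supports.

Run:
```python
from h import *
ctrl.close_gripper(30)
o=np.array([0,0,.005])
p=bar(1.1)+o+BX*.002; ctrl.movel(p+[0,0,.02],max_speed=.1); 
for th in np.arange(1.1,1.93,.08):
    ctrl.movel(bar(th)+o+BX*.002-[0,0,.002],max_speed=.1); S(round(th,2))
ctrl.movel(bar(1.92)+o-[0,0,.004],max_speed=.05); S("press")
ctrl.movel(bar(1.92)+[0,0,.15],max_speed=.2)
ctrl.ungrasp(); ctrl.movep([.4,-.35,.35],pick([.4,-.35,.35],0))
for n in("top","scene"):
    im,P=cloud(n); np.save(n+".npy",P); cv2.imwrite(f"pics/{n}_2.png",im)
    p=P.reshape(-1,3)
    s=p[(p[:,0]>.46)&(p[:,0]<.61)&(abs(p[:,1]+.022)<.13)&(p[:,2]>.05)&(p[:,2]<.12)]; 
    print(len(s),"plane slope",np.linalg.lstsq(np.c_[s[:,:2]-s[:,:2].mean(0),np.ones(len(s))],s[:,2],rcond=None)[0])
    for t in("dock","flap"):
        for r in models.masks_of(n,t)[:2]:
            m=r["mask"];q=P[m];q=q[~np.isnan(q[:,0])];print(t,r["p"],np.round(r["point"]),m.sum(),rect(q[:,:2]),np.median(q[:,2]))
cv2.imwrite("pics/top2c.png",cv2.resize(cv2.imread("pics/top_2.png")[140:250,220:380],None,fx=5,fy=5,interpolation=cv2.INTER_CUBIC))
```

```text
1.1 t 41.4 tcp [ 0.4934 -0.0249  0.2114] F [-0.2 -1.2  1. ] w -0.0002
1.18 t 41.7 tcp [ 0.4833 -0.0253  0.2013] F [ 0.3 -0.6 -0.4] w 0.0
1.26 t 42.0 tcp [ 0.4741 -0.0256  0.1901] F [ 0.6  0.5 -0.3] w 0.0002
1.34 t 42.3 tcp [ 0.4658 -0.0257  0.1781] F [-0.3  0.6 -0.7] w -0.0002
1.42 t 42.6 tcp [ 0.4583 -0.0259  0.1656] F [-0.1 -1.1  1.1] w 0.0002
1.5 t 42.9 tcp [ 0.4517 -0.0261  0.1525] F [0.3 0.2 0.4] w 0.0002
1.58 t 43.2 tcp [ 0.4462 -0.0263  0.139 ] F [-0.9 -0.8  0.7] w 0.0
1.66 t 43.5 tcp [ 0.4419 -0.0265  0.1251] F [ 0.7 -0.1  0.6] w 0.0002
1.74 t 43.8 tcp [ 0.4385 -0.0266  0.1108] F [-0.7 -0.1 -0.1] w -0.0
1.82 t 44.1 tcp [ 0.4364 -0.0266  0.0964] F [-0.5 -0.4  0.8] w 0.0002
1.9 t 44.4 tcp [ 0.4355 -0.0266  0.0818] F [-0.8 -0.9 -0.1] w -0.0
press t 44.6 tcp [ 0.436  -0.0265  0.0792] F [-5.1 -1.7 40. ] w 0.0001
3427 plane slope [1.27394673e-02 8.95798270e-05 8.34012495e-02]
dock 0.69 [305. 199.] 4022 (array([ 0.53054602, -0.03397523]), np.float64(0.06718936135598907), (189.588134765625, 300.3006286621094)) 0.083104548098337
flap 0.74 [304. 201.] 4079 (array([ 0.53047632, -0.02477673]), np.float64(0.0387189958476867), (190.02442932128906, 281.648681640625)) 0.08305340676116955
2456 plane slope [ 4.99457225e-03 -3.75892266e-05  8.37682466e-02]
dock 0.91 [277. 261.] 3015 (array([ 0.50868909, -0.02777879]), np.float64(0.03972230433767122), (228.2042236328125, 285.6624755859375)) 0.08327313805325555
dock 0.67 [301. 186.] 336 (array([0.41501529, 0.38012625]), np.float64(0.16439024289835255), (87.32208251953125, 163.17869567871094)) 0.044959408013417884
flap 0.93 [275. 258.] 3225 (array([0.50584799, 0.01084035]), np.float64(0.04052595480849466), (230.8086395263672, 363.2425842285156)) 0.0829962275454673
flap 0.48 [338. 195.] 286 (array([0.57054816, 0.44168384]), np.float64(0.33313821628840173), (76.98130798339844, 143.9937744140625)) 0.03140476529361787
```

View pics/top2c.png

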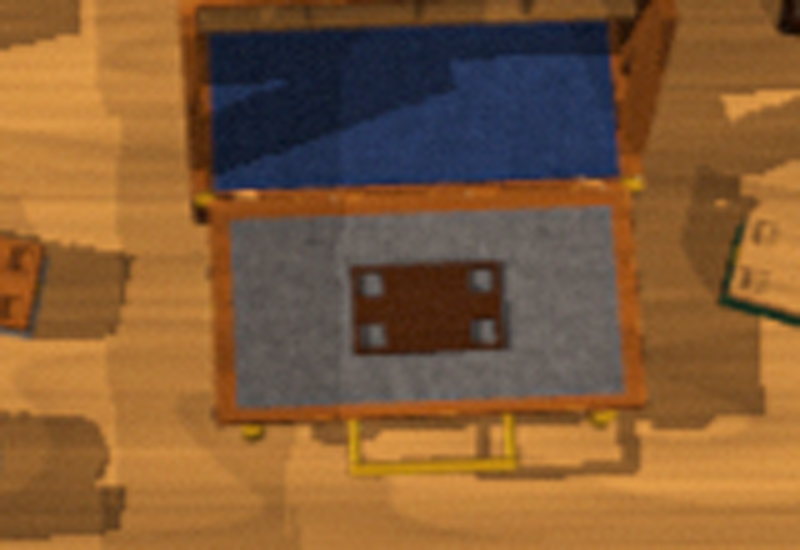

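The flap is level, with the dark frame clear at crop (430,308), roughly pixel (306,202) in the top view. Next I'll measure the frame and boxes in both views.

```bash
cat >> h.py <<'E'
def plane(n,m,z):
    """rect of the mask's pixels cast on the plane at height z"""
    c=vision.camera_info(n);v,u=np.nonzero(m)
    d=np.c_[(u-c["mtx"][0,2])/c["mtx"][0,0],(v-c["mtx"][1,2])/c["mtx"][1,1],np.ones(len(u))]@c["R"]; o=-c["R"].T@c["t"]
    return rect((o+d*((z-o[2])/d[:,2])[:,None])[:,:2])
def boxes(names,zc={},near=None,rad=.08):
    out={}
    for n in("top","scene"):
        im,P=cloud(n)
        for t in names:
            c=[]
            for r in models.masks_of(n,t):
                m=r["mask"]
                if r["p"]<.25 or m.sum()<150: continue
                b=np.median(im[m],0)
                if t=="box_knob" and (b[0]>b[1]*1.15 or b[2]>100): continue
                try: f=fit(P,m,.036,.056)
                except Exception: continue
                if f[4]<100 or not(50<f[2][0]<75 and 85<f[2][1]<115): continue
                if near is not None and np.linalg.norm(f[0]-near[t])>rad: continue
                c.append(f)
            if c: out[t,n]=c[0]; print(t,n,np.round(c[0][0],4),round(c[0][1],3),np.round(c[0][2],1),round(c[0][3],4),c[0][4])
            else: print(t,n,"none")
    return out
E
python3 - <<'E'
from h import *
for n,(r,zr) in {"top":((170,222,260,350),.087),"scene":((225,310,235,320),.087)}.items():
    im=cv2.imread(f"pics/{n}_2.png"); P=np.load(n+".npy"); hsv=cv2.cvtColor(im,cv2.COLOR_BGR2HSV)
    m=(hsv[...,1]>110)&(im[...,2]<(110))
    m&=(abs(P[...,0]-.535)<.055)&(abs(P[...,1]+.024)<.08)&(P[...,2]>.07)&(P[...,2]<.1)
    k,l,st,ce=cv2.connectedComponentsWithStats(m.astype(np.uint8)); i=1+np.argmax(st[1:,4]); m=l==i
    print(n,st[i],plane(n,m,zr),rect(P[m][:,:2]),np.median(P[m][:,2]))
boxes(["box_green","box_white","box_terracotta","box_knob"])
E
```

```text
top [290 192  31  19 435] (array([ 0.54158276, -0.02516436]), np.float64(0.05744448042036084), (58.50939178466797, 94.60848236083984)) (array([ 0.54154218, -0.02505684]), np.float64(0.058303241680992116), (58.342159271240234, 95.52774810791016)) 0.08802702551505452
scene [263 247  23  22 266] (array([ 0.54186279, -0.02812401]), np.float64(0.04211040666022651), (55.175811767578125, 94.39739990234375)) (array([ 0.5416192 , -0.02804612]), np.float64(0.06252954101170416), (58.040103912353516, 95.3813705444336)) 0.08805560327384734
box_green top [ 0.5741 -0.2844] -0.285 [59.6 98.3] 0.0486 525
box_white top [0.5716 0.2795] -0.181 [57.4 95.6] 0.0486 485
box_terracotta top [ 0.45   -0.4079] 0.141 [58.4 99.5] 0.0482 535
box_knob top [0.421  0.3955] 0.075 [58.5 98.6] 0.0465 495
box_green scene [ 0.5759 -0.2885] -0.25 [ 63.  100.5] 0.0483 608
box_white scene [0.5747 0.28  ] -0.198 [ 63.3 110.9] 0.0481 338
box_terracotta scene [ 0.4513 -0.4132] 0.124 [ 62.4 100.6] 0.0482 631
box_knob scene [0.424  0.3905] 0.121 [ 58.6 106.3] 0.0455 229
```

The knob box has been knocked to about (0.422, 0.393). The frame measures (0.5415, -0.0266). My kinematics put it about 6 mm nearer in x, so I'll check the camera x bias by centring the green box in the fingers and measuring it again.

Run:
```python
from h import *
for n in("top","scene"):
    p=np.load(n+".npy").reshape(-1,3); s=p[(p[:,0]>.41)&(p[:,0]<.455)&(abs(p[:,1]+.027)<.035)&(p[:,2]>.068)&(p[:,2]<.09)]; print("bar",n,len(s),s.mean(0).round(4),s.min(0).round(4),s.max(0).round(4))
phi=-.27; p=np.array([.575,-.2865,.030-PZ]); up=p+[0,0,.12]
q=pick(up,phi); ctrl.movep(up,q); ctrl.movel(p,max_speed=.12); S("at"); ctrl.close_gripper(30); S("grip"); ctrl.ungrasp(); S()
ctrl.movel(up,max_speed=.2); ctrl.movep([.3,-.45,.3],pick([.3,-.45,.3],0))
o=boxes(["box_green"])
u=np.array([np.cos(phi),np.sin(phi)])
for k,f in o.items(): print(k, "along closing:",(f[0]-p[:2])@u,"cross",(f[0]-p[:2])@[-u[1],u[0]])
```

```text
bar top 67 [ 0.4397 -0.0282  0.0804] [ 0.4352 -0.0619  0.0734] [0.446  0.0051 0.0878]
bar scene 51 [ 0.4421 -0.0273  0.0802] [ 0.4371 -0.0606  0.073 ] [0.4475 0.0076 0.0881]
at t 50.7 tcp [ 0.5756 -0.2866  0.0121] F [0.2 0.1 0. ] w 0.0854
grip t 51.0 tcp [ 0.5752 -0.2866  0.0121] F [-2.  -0.7  5.7] w 0.0579
 t 51.4 tcp [ 0.5749 -0.2865  0.0111] F [ 0.3 -0.5  0.4] w 0.0855
box_green top [ 0.5739 -0.2841] -0.249 [58.8 97.7] 0.0482 497
box_green scene [ 0.576  -0.2874] -0.285 [63.5 99.1] 0.048 601
('box_green', 'top') along closing: -0.0016705301459073924 cross 0.0020602089618882544
('box_green', 'scene') along closing: 0.001240304803051833 cross -0.0006372666413611204
```

```bash
cat >> h.py <<'E'
D=np.array([.5415,-.0274]); DY=.04
BIAS={"top":np.array([-.0011,.0024]),"scene":np.array([.0012,-.0007])}
def place(t,lvl,near,g=.030):
    o=boxes([t],near={t:near})
    c=np.mean([f[0]-BIAS[n] for (_,n),f in o.items()],0)
    wt=[2 if n=="top" else 1 for (_,n) in o]; phi=np.average([f[1] for f in o.values()],weights=wt)
    p=np.array([*c,g-PZ]); up=p+[0,0,.15]; q=pick(up,phi)
    ctrl.movep(up,q); ctrl.movel(p,max_speed=.12); ctrl.close_gripper(40); S("grip"); w=get_state()["width"]
    assert .05<w<.065
    ctrl.movel(p+[0,0,.25],max_speed=.2)
    zt=.081+.042*lvl+g-PZ; tgt=np.array([*D,zt]); hi=tgt+[0,0,.05]
    Ry=lambda q:Ro.from_quat([q[1],q[2],q[3],q[0]]).as_matrix()[:,1]
    qd=max((down(DY),down(DY+np.pi)),key=lambda k:Ry(k)@Ry(q))
    ctrl.movep(np.array([*D,.36]),qd); ctrl.movel(hi,max_speed=.15); ctrl.pause(.3); F0=get_state()["contact_force"]
    ctrl.movel(tgt+[0,0,.009],max_speed=.06)
    def press(off):
        for dz in(.006,.003,.001,-.001):
            ctrl.movel(tgt+[*off,dz],max_speed=.04); s=get_state(); f=s["contact_force"]-F0
            if abs(f[2])>10: break
        z=s["tcp_pos"][2]-zt; print("off",off,"dz",round(z,4),"f",f.round(1)); return z<.0025
    offs=[(0,0)]+[(a,b) for a,b in((0,.002),(0,-.002),(.002,0),(-.002,0),(.002,.002),(-.002,-.002),(.002,-.002),(-.002,.002),(0,.004),(0,-.004),(.004,0),(-.004,0))]
    for off in offs:
        if press(off): break
        ctrl.movel(tgt+[*off,.008],max_speed=.06)
    ctrl.ungrasp(); S("released"); ctrl.movel(np.array([*get_state()["tcp_pos"][:2],max(zt+.12,.3)]),max_speed=.2)
    ctrl.movep([.35,-.4,.35],pick([.35,-.4,.35],0))
    for n in("top","scene"):
        im,P=cloud(n); zl=.081+.042*lvl+.0475
        m=(abs(P[...,0]-D[0])<.06)&(abs(P[...,1]-D[1])<.08)&(abs(P[...,2]-zl)<.008); f=fit(P,m,0,1); print(n,"lid",np.round(f[0]-BIAS[n]-D,4),round(f[1],3),np.round(f[2]),"z",round(f[3]-.048,4),"want",.081+.042*lvl)
    cv2.imwrite(f"pics/lv{lvl}.png",cv2.resize(im[200:340,200:400],None,fx=3,fy=3))
E
python3 - <<'E'
from h import *
place("box_green",0,[.575,-.286])
E
```

```text
box_green top [ 0.5758 -0.2844] -0.293 [60.3 97.1] 0.0484 513
box_green scene [ 0.5751 -0.2866] -0.259 [ 66.  101.3] 0.048 600
grip t 57.0 tcp [ 0.5758 -0.2866  0.012 ] F [-1.3  0.3  5.2] w 0.0577
off (0, 0) dz 0.0006 f [-4.   0.9 16.8]
released t 63.6 tcp [ 0.5414 -0.0276  0.0911] F [ 0.1  0.3 -0.5] w 0.0854
top lid [ 0.0019 -0.0007] 0.043 [59. 96.] z 0.0816 want 0.081
scene lid [ 0.0002 -0.0008] 0.028 [ 63. 104.] z 0.0814 want 0.081
```

Green seated first time. White is next.

Run:
```python
from h import *
place("box_white",1,[.572,.280])
```

```text
box_white top [0.5728 0.281 ] -0.19 [59.1 97.9] 0.0486 515
box_white scene [0.5749 0.2779] -0.164 [ 61.8 106.7] 0.048 340
grip t 71.1 tcp [0.574  0.2788 0.012 ] F [-0.8 -1.1  6.5] w 0.0574
off (0, 0) dz 0.0005 f [-5.  -1.3 16.1]
released t 77.5 tcp [ 0.5415 -0.0274  0.1332] F [ 0.3  0.6 -0.4] w 0.0855
top lid [ 0.0016 -0.0005] 0.032 [59. 97.] z 0.1237 want 0.123
scene lid [ 0.0005 -0.0009] 0.028 [ 61. 104.] z 0.1235 want 0.123
```

Run:
```python
from h import *
q=pick([.4,.0,.42],0); ctrl.movep([.42,.0,.45],q); ctrl.movep([.35,.2,.4],pick([.35,.2,.4],0))
place("box_terracotta",2,[.450,-.411])
```

```text
box_terracotta top [ 0.4497 -0.4089] 0.139 [57.9 98.5] 0.0481 531
box_terracotta scene [ 0.4505 -0.4109] 0.15 [ 63.4 100.5] 0.0477 646
grip t 86.9 tcp [ 0.4502 -0.411   0.012 ] F [-1.9 -0.2  5.5] w 0.0576
off (0, 0) dz 0.0005 f [-4.3 -1.2 14.7]
released t 93.4 tcp [ 0.5415 -0.0274  0.1752] F [-0.3  0.1 -0.1] w 0.0852
top lid [ 0.0018 -0.    ] 0.034 [59. 97.] z 0.1656 want 0.165
scene lid [ 0.0008 -0.0002] 0.05 [ 61. 103.] z 0.1655 want 0.165
  return _methods._mean(a, axis=axis, dtype=dtype,
  ret = ret.dtype.type(ret / rcount)
```

Run:
```python
from h import *
place("box_knob",3,[.4225,.393])
```

```text
box_knob top [0.421 0.395] 0.076 [58.5 98.7] 0.0464 507
box_knob scene [0.425  0.3877] 0.036 [ 58.  104.3] 0.0465 227
grip t 100.7 tcp [0.423  0.3907 0.012 ] F [-1.5 -1.2  5.5] w 0.0571
off (0, 0) dz 0.0005 f [-3.8 -3.1 12.8]
released t 107.0 tcp [ 0.5415 -0.0273  0.2172] F [0.1 1.1 0.6] w 0.0855
top lid [0.0013 0.0019] 0.048 [60. 98.] z 0.205 want 0.20700000000000002
scene lid [0.0002 0.0029] 0.049 [ 61. 104.] z 0.2048 want 0.20700000000000002
```

View pics/lv3.png

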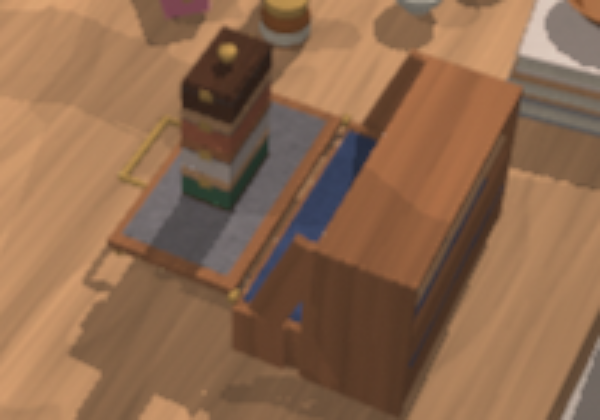

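The picture shows a square stack at (225,120): green, white, terracotta and the knobbed box on top, on the level flap. All heights match the seated levels, and neither overview showed a blue box.

```bash
python3 -c "
from h import *
S(); print(ticket.close_job())"
```

```text
t 109.4 tcp [ 0.3511 -0.3988  0.3502] F [-0.1 -0.  -0.4] w 0.0851
the job is handed in; nothing more can be done
None
```

I handed the job in at 109 s; no verdict came back. Both supports are at their stops, the flap lies level on them, and green, white, terracotta and the knobbed box are stacked on the frame at seated heights; no blue box was there.

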